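Reset the tripped breaker on the bench power panel

ROBOT

A 6-joint arm with a two-finger parallel gripper is mounted at the origin on a cart in front of the work surface, level with it; the furniture and walls round the work are solid. World frame = base frame: x ahead of the robot, y to its left, z up, the work surface at z = 0. Lengths are in m, angles in rad, forces in N, time in s.
With the tool pointing down it reaches from about 0.35 to 0.775 m from the base axis. Payload 5.5 kg.
Tool frame: the origin (TCP) lies midway between the tips of the shut fingers; the grasp point (between the pads) lies 19 mm behind it; z points along the fingers, x is the direction in which the jaws open and shut, and the axes are right-handed (so a half turn about z gives the same grasp; the last joint's range is limited). The gripper opens to 85 mm and grips with 20 to 120 N. Pads are 22 mm wide; open, the fingers measure 114 mm over their backs; the gripper's body (76 mm by 85 mm) begins 54 mm behind the grasp point. The pads swing forward as they close: fully open they stand 13 mm farther back than shut.
Start: joints at [1.158, 0.313, 0.046, 1.304, 0, 1.431], TCP at [0.155, 0.554, 0.231] pointing down, gripper open.
Joint ranges: [-2.76, 2.76], [-0.86, 1.69], [-1.03, 1.26], [-2.2, 2.34], [-1.47, 1.5], [-3.14, 3.14]. Speed limits (rad/s): [2.57, 2.57, 3.14, 3.14, 3.14, 3.14].

INTERFACE

Orientations are given as a unit quaternion [w, x, y, z].
In Python, from workcell import env gives the robot as it stands.
- The arm moves only by the tool servo_tool, never from a script. Its argument "targets" is a list of rows, each an object with "xyz": the shift along the tool's x, y, z in m, a list of three; "twist": the turn, a rotation vector about the tool's x, y, z in rad, a list of three; "jaw": the opening, from 0 (shut) to 1 (fully open). A call has 1 to 12 rows; each row is the pose to reach, as a shift and turn from the pose commanded when the call began, along the tool's axes at that moment; what a row does not reach only later rows make up. A row lasts 1/12 s, in which the tool goes at most 41.7 mm and 7.16 degrees, less where a joint would pass 70% of its speed; a pose out of reach is approached as far as the arm can. A call with a gripper value outside its range is refused whole. The fingers move at their own pace and stop on an object; "squeeze" is the grip in N (left out, the last holds). Time passes only in rows, so rows that repeat a pose let the fingers close. It gives the time, the measured TCP pose, the force and the opening at its end, in the units of the state.
- env.get_state(): the state, without advancing time (a new reading comes with each control period).
- env.read_camera(name): name is "scene" or "top" or "wrist"; returns a dict with "color" (400x640x3 uint8, red, green, blue), "depth" (400x640 float32, m along the optical axis (not along the pixel's ray), 0 where there is no reading), "fx", "fy", "cx", "cy" (pixels), "eye" and "attitude" of the camera in the world. Camera axes: x right, y down, z forward; pixel columns grow to the right and rows downward; lengths in m; the calibration is good to about 2 mm. A picture is of the moment at which its call begins.
- env.hand_in(): hands the job in, once; it reports no verdict.
The state is a dict: "clock": time; "joint_pos": joint angles; "qvel": joint speeds; "tau": joint torques, N m; "tcp_pos": TCP position; "orientation": TCP orientation; "wrist_force": force on the tool from outside, world axes, zero at the start; "ft_torque": the same for the moment, N m; "finger_gap": finger opening in m.
Only numpy, scipy, OpenCV 4.12 (cv2) and the standard library are available. Lean on these libraries where they do the work, as an engineer would, in place of code of your own. Each camera call takes 0.05 s, during which the arm holds its last target. There are 200 camera calls.

TASK

One of the three breakers on the power panel has tripped: its lever stands half-way, not far from upright, while the other two lean clearly over. Push the tripped lever toward the panel's near edge until it comes up against its off stop, so that the latch resets, then throw it right over the other way, toward the white terminal strip, until it catches in the on position, and let go. It will not stay on before it is reset, so never force it (stay under 18 N on the lever); leave the other two levers, the pen, the timer and the tip box as they are.

Things in the scene. Friction and masses are not known exactly. Their poses are not given: they have to be found in the camera images.
- panel: Fixed grey steel plate, 230 (x) x 250 (y) x 12 mm, lying on the bench with three breakers in a row across its middle. Origin: centre of its underside. Its x axis points away from the robot to the white terminal strip along its far edge (the ON side); the near edge is the OFF side.
- breaker_a: Grey breaker, 130 x 56 x 78 mm (52 mm at its ends), fixed on the panel in a row of three 62 mm apart, whose order changes. Origin: centre of its underside, 12 mm above the bench; axes as the panel's. Tripped: its lever stands half-way.
- breaker_b: Grey breaker, 130 x 56 x 78 mm (52 mm at its ends), fixed on the panel in a row of three 62 mm apart, whose order changes. Origin: centre of its underside, 12 mm above the bench; axes as the panel's. It is on.
- breaker_c: Grey breaker, 130 x 56 x 78 mm (52 mm at its ends), fixed on the panel in a row of three 62 mm apart, whose order changes. Origin: centre of its underside, 12 mm above the bench; axes as the panel's. It is off and stays off.
- lever_a_tip (a point): The tripped breaker's lever: black paddle 18 mm wide (y), 10 mm thick (13 mm at its top). This point: middle of its top end, 68 mm from the pivot; z runs along the lever away from the pivot. Smooth nylon. Within 0.3 rad of upright; off is -x, on is +x of its breaker. Let go, it springs back to about upright, except when fully on, where a catch holds it. While tripped, a hidden gate blocks it a little past upright toward on.
- lever_a_pivot (a point): The tripped lever's pivot, in the breaker 58 mm above its underside (20 mm below its top; the upright lever sticks 48 mm out); it turns about y. The off stop lies anywhere from 0.44 to 0.80 rad off upright, the on stop likewise on the other side; they differ each time, unseen: feel for them. The catch snaps in 0.08 rad before the on stop. 10 to 13 N reaches both stops; over 18 N is too much.
- lever_a_latch (a point): Point by the reset latch, hidden inside the tripped breaker 30 mm above its underside. As the lever goes off it turns easily for some 0.3 to 0.5 rad, then presses the latch (4 N at the lever's top, 7 to 9 N at 30 mm from the pivot, much as the on catch), then meets a solid stop. The latch resets only in the last 0.03 rad (2 mm at the top) before that stop.
- lever_b_tip (a point): The switched-on breaker's lever: black paddle 18 mm wide (y), 10 mm thick (13 mm at its top). This point: middle of its top end, 68 mm from the pivot; z runs along the lever away from the pivot. It leans 0.6 to 0.7 rad toward on (+x) and turns stiffly; a touch moves it.
- lever_c_tip (a point): The switched-off breaker's lever: black paddle 18 mm wide (y), 10 mm thick (13 mm at its top). This point: middle of its top end, 68 mm from the pivot; z runs along the lever away from the pivot. It leans 0.6 to 0.7 rad toward off (-x) and turns stiffly; a touch moves it.
- pen: White pen with red ends, 145 mm long, 9 mm thick, lying loose on the panel's near margin along the row.
- timer: Small white bench timer with three keys, 68 x 62 x 19 mm, lying loose to the right of the panel.
- tip_box: Box of pipette tips with a clear lid, 76 x 118 x 68 mm, standing loose on the bench to the left of the panel.

How it is judged:
On the way, in this order (a step that is already met when the one before it is completed fails the run):
1. the tripped lever is pushed over to its off end (x of lever_a_tip in the frame of breaker_a below -0.025 m), for 0.1 s.
2. the lever is thrown over to on (x of lever_a_tip in the frame of breaker_a above 0.025 m), for 0.2 s.
At the end, for the whole second after the job is handed in: The tripped lever stands still on its on side, its top end at least 25 mm past upright toward on (it stays there only after a full reset and when fully thrown), and the other two levers' tops are within 6 mm of where they were (x of lever_a_tip in the frame of breaker_a above 0.025 m and linear speed of lever_a below 0.02 m/s and distance of each of lever_b_tip, lever_c_tip from where it was at the start of the episode below 0.006 m); the robot touches nothing.
It fails at once if more than 18 N on the tripped lever (contact force between lever_a and the arm above 18 N or contact force between lever_a and the fingers above 18 N).
It fails at once if another lever moved by more than 6 mm at its top end (distance of any of lever_b_tip, lever_c_tip from where it was at the start of the episode above 0.006 m).
It fails at once if the pen, the timer or the tip box shifted by more than 20 mm (distance of any of pen, timer, tip_box from where it was at the start of the episode above 0.02 m).
It also fails if it takes over 45 s, if anything falls off the work surface, if the arm or the gripper's body presses on something with over 40 N, if the wrist force passes 120 N, or if a joint passes its speed limit or range.

## Working session

There is one attempt and no reset: what is moved stays moved. The work goes in short steps, Python scripts to look and compute and a tool call to move; the robot and the scene stay as the last step left them, time stands still between calls to the robot, and variables do not carry over. Pictures are saved under pics/ and viewed, about 8 in all and at most 12, crops included, and the job is handed in when it is done.

Besides the shell and the picture viewer there is one more tool, called after ">>>" as name([rows], argument=value, ...), one row to a line, values as JSON. servo_tool: Moves the arm, as the interface text tells. Its arguments: {"type":"object","properties":{"targets":{"type":"array","items":{"type":"object","properties":{"xyz":{"type":"array","items":{"type":"number"}},"twist":{"type":"array","items":{"type":"number"}},"jaw":{"type":"number"}}}},"squeeze":{"type":"number"}},"required":["targets"]}

```bash
mkdir -p pics
cat > h.py <<'E'
import numpy as np, cv2, pickle
from workcell import env
from scipy.spatial.transform import Rotation as R
def shot(n,f):
    d=env.read_camera(n); pickle.dump(d,open(f'pics/{f}.pkl','wb')); cv2.imwrite(f'pics/{f}.png',d['color'][:,:,::-1]); return d
def load(f): return pickle.load(open(f'pics/{f}.pkl','rb'))
def rot(d):
    a=np.array(d['attitude'])
    if a.shape==(3,3): return a
    return R.from_quat(a[[1,2,3,0]]).as_matrix()
def px(d,u,v,z=None):
    if z is None: z=np.median(d['depth'][v-1:v+2,u-1:u+2])
    return np.array(d['eye'])+rot(d)@(np.array([(u-d['cx'])/d['fx'],(v-d['cy'])/d['fy'],1])*z)
def pts(d):
    v,u=np.mgrid[:400,:640]; z=d['depth']
    c=np.stack([(u-d['cx'])/d['fx']*z,(v-d['cy'])/d['fy']*z,z],-1)
    return c@rot(d).T+np.array(d['eye'])
E
python3 - <<'E'
from h import *
for n in('top','scene'):
    d=shot(n,n+'0'); print(n,d['eye'],d['attitude'],d['fx'])
print(env.get_state())
E
```

```text
top [0.41358721 0.05364684 0.94767634] [-0.03503736  0.70970408 -0.70266307  0.03683911] 426.87917501547935
scene [ 0.14501842 -0.59239955  0.66759872] [-0.41942453  0.87253906 -0.22156524  0.11690811] 440.6984281532678
{'clock': 0.1, 'joint_pos': array([1.15840614e+00, 3.13928965e-01, 4.50983613e-02, 1.30361084e+00,
       8.00482953e-06, 1.43120113e+00]), 'qvel': array([-0.0014724 , -0.00136797,  0.002947  ,  0.00094164, -0.00067668,
        0.00136238]), 'tau': array([ 4.37111928e-03, -4.81723380e+01,  2.99244350e+01,  1.27323467e-02,
       -1.28329816e-04, -2.84772312e-06]), 'tcp_pos': array([0.15473833, 0.55331378, 0.23049832]), 'orientation': array([ 3.97632728e-04,  7.96687914e-01,  6.04390346e-01, -7.20072945e-04]), 'wrist_force': array([-0.06880499, -0.68835223, -0.11917204]), 'ft_torque': array([-0.03642518,  0.00628995,  0.00297115]), 'finger_gap': 0.08537426178936992}
```

View pics/top0.png

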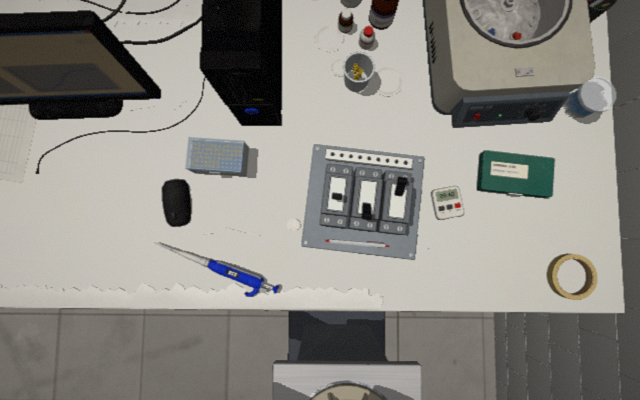

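View pics/scene0.png

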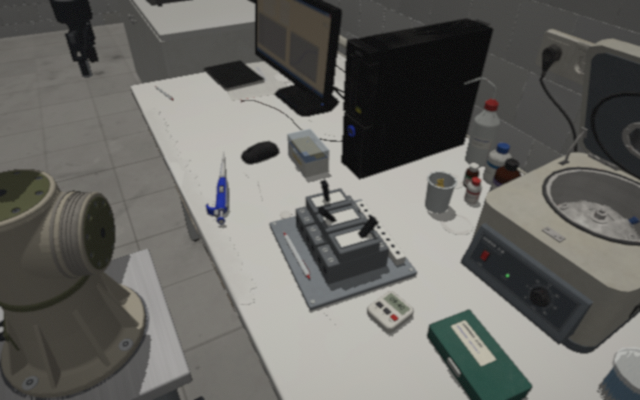

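The tripped breaker is the left one (top view, lever at about 337,197). The middle one is off (lever end about 366,212) and the right one is on (about 401,184). Next I fit the panel pose and the lever.

Run:
```python
from h import *
d=load('top0')
print([px(d,u,v).round(4).tolist() for u,v in((318,146),(424,158),(412,258),(303,246))])
P=pts(d)
s=d['depth'][130:270,290:440]; Q=P[130:270,290:440]
m=(Q[...,2]>.004)&(Q[...,2]<.03)&(s>0)
m2=(Q[...,2]>.055)&(Q[...,2]<.1)
print('panelz',np.median(Q[m][:,2]))
for k in ((Q[...,2]>.006)&(Q[...,2]<.3),(Q[...,2]>.055)&(Q[...,2]<.3)):
    k=k.astype(np.uint8); n,l,st,c=cv2.connectedComponentsWithStats(k); i=1+np.argmax(st[1:,4])
    r=cv2.minAreaRect(Q[l==i][:,:2].astype(np.float32)*1000); print(r,cv2.boxPoints(r).round(1).tolist())
L=Q[Q[...,2]>.098]; 
n,l,st,c=cv2.connectedComponentsWithStats((Q[...,2]>.1).astype(np.uint8))
for i in range(1,n):
    q=Q[l==i]; print(st[i],q.mean(0).round(4),q.max(0).round(4),q.min(0).round(4))
b=Q[(Q[...,2]>.085)&(Q[...,2]<.096)]; print('top z',np.median(b[:,2]))
f='top0'
cv2.imwrite('pics/c1.png',cv2.resize(d['color'][135:265,295:430,::-1],None,fx=4.4,fy=4.4,interpolation=cv2.INTER_CUBIC))
s=load('scene0')
cv2.imwrite('pics/c2.png',cv2.resize(s['color'][170:310,265:420,::-1],None,fx=4.2,fy=4.2,interpolation=cv2.INTER_CUBIC))
```

```text
[[0.6227, 0.066, 0.0109], [0.6003, -0.1731, -0.0005], [0.377, -0.1412, 0.011], [0.4006, 0.0963, 0.0095]]
panelz 0.011681874413237092
((501.6417541503906, -34.245635986328125), (250.37831115722656, 230.2689666748047), 83.86649322509766) [[373.79998779296875, -146.39999389648438], [602.7000122070312, -171.0], [629.5, 77.9000015258789], [400.5, 102.5]]
((498.30731201171875, -64.98541259765625), (118.5164794921875, 130.4330291748047), 83.78047943115234) [[427.1000061035156, -116.80000305175781], [556.7000122070312, -131.0], [569.5999755859375, -13.100000381469727], [439.8999938964844, 1.0]]
[58  6  1  1  1] [0.4136 0.0536 0.9477] [0.4136 0.0536 0.9477] [0.4136 0.0536 0.9477]
[83  7  1  1  1] [0.4136 0.0536 0.9477] [0.4136 0.0536 0.9477] [0.4136 0.0536 0.9477]
[144   6   1   1   1] [0.4136 0.0536 0.9477] [0.4136 0.0536 0.9477] [0.4136 0.0536 0.9477]
[31  9  1  1  1] [0.4136 0.0536 0.9477] [0.4136 0.0536 0.9477] [0.4136 0.0536 0.9477]
[55  8  1  1  1] [0.4136 0.0536 0.9477] [0.4136 0.0536 0.9477] [0.4136 0.0536 0.9477]
[82 11  1  1  1] [0.4136 0.0536 0.9477] [0.4136 0.0536 0.9477] [0.4136 
[... 7714 characters left out ...]
0.0536 0.9477] [0.4136 0.0536 0.9477]
[ 83 132   1   1   1] [0.4136 0.0536 0.9477] [0.4136 0.0536 0.9477] [0.4136 0.0536 0.9477]
[135 132   1   1   1] [0.4136 0.0536 0.9477] [0.4136 0.0536 0.9477] [0.4136 0.0536 0.9477]
[118 134   1   1   1] [0.4136 0.0536 0.9477] [0.4136 0.0536 0.9477] [0.4136 0.0536 0.9477]
[129 135   1   1   1] [0.4136 0.0536 0.9477] [0.4136 0.0536 0.9477] [0.4136 0.0536 0.9477]
[143 136   1   1   1] [0.4136 0.0536 0.9477] [0.4136 0.0536 0.9477] [0.4136 0.0536 0.9477]
[ 10 138   1   1   1] [0.4136 0.0536 0.9477] [0.4136 0.0536 0.9477] [0.4136 0.0536 0.9477]
[108 138   1   1   1] [0.4136 0.0536 0.9477] [0.4136 0.0536 0.9477] [0.4136 0.0536 0.9477]
top z 0.09011492269201854
```

View pics/c1.png

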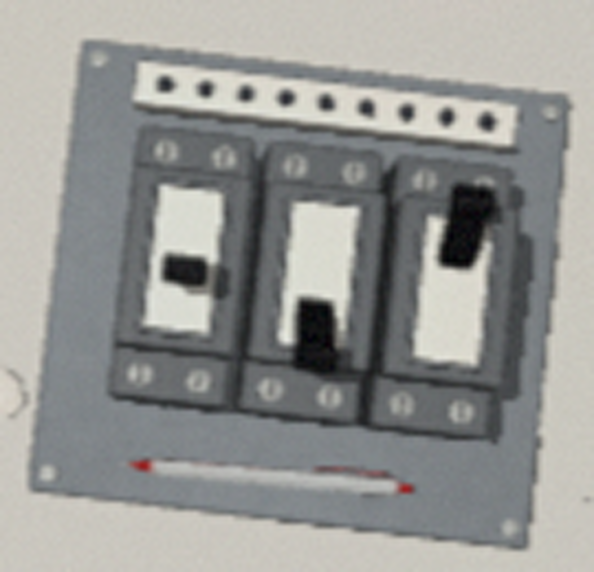

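View pics/c2.png

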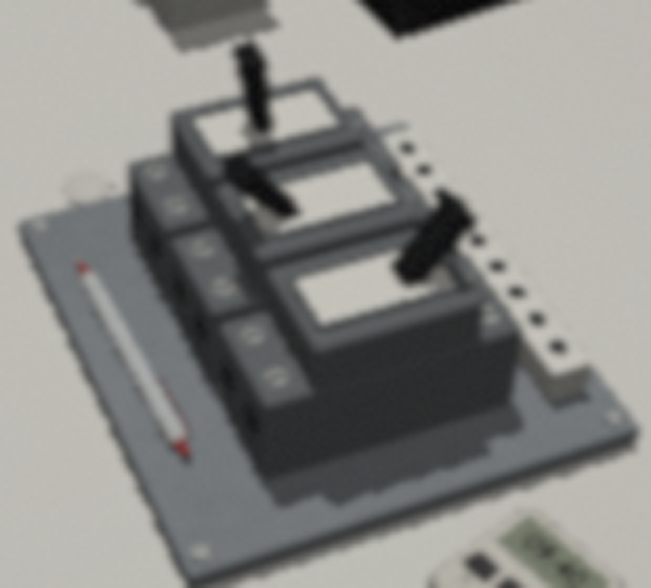

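Left lever's tip is at about (0.498, 0.028, 0.138), leaning slightly toward off; panel yaw is about -6.1°. The tower looks close to the approach, so I check its clearance before moving.

Run:
```python
from h import *
ok=lambda P:P[(P[:,2]<.6)&(P[:,2]>.10)&(P[:,0]>.35)&(P[:,0]<.9)&(P[:,1]>.04)&(P[:,1]<.5)]
for n in('top0','scene0'):
    q=ok(pts(load(n)).reshape(-1,3)); 
    for a in np.arange(.05,.4,.05):
        s=q[(q[:,1]>a)&(q[:,1]<a+.05)]
        if len(s)>30: print(n,round(a,2),len(s),np.percentile(s[:,0],[2,98]).round(3),s[:,2].max().round(3))
c=np.array([.5016,-.0342]);th=-np.radians(6.15)
ex=np.array([np.cos(th),np.sin(th)]);ey=np.array([-ex[1],ex[0]]);piv=c+.062*ey
print('pivot',piv,'tip rel',[(np.array([.4983,.0284])-piv)@e for e in(ex,ey)])
P=pts(load('scene0')).reshape(-1,3);r=P[:,:2]-piv
for z in np.arange(.096,.146,.008):
    m=(abs(P[:,2]-z)<.004)&(abs(r@ex)<.04)&(abs(r@ey)<.02)
    if m.sum()>2: print(round(z,3),m.sum(),np.median(r[m]@ex).round(4),np.median(r[m]@ey).round(4))
st=env.get_state();T=R.from_quat(np.r_[st['orientation'][1:],st['orientation'][0]])
go=np.r_[piv+.04*ex,.2]
print('shift tool',T.inv().apply(go-st['tcp_pos']).round(4))
D=np.column_stack([np.r_[ey,0],np.r_[ex,0],[0,0,-1]])
print('twist',(T.inv()*R.from_matrix(D)).as_rotvec())
```

```text
top0 0.1 211 [0.669 0.696] 0.332
top0 0.15 4825 [0.668 0.851] 0.336
top0 0.2 3029 [0.667 0.772] 0.335
top0 0.35 1175 [0.705 0.743] 0.352
scene0 0.1 3458 [0.671 0.886] 0.335
scene0 0.15 5461 [0.669 0.896] 0.335
scene0 0.2 1536 [0.668 0.886] 0.335
scene0 0.35 864 [0.705 0.744] 0.353
pivot [0.50824217 0.02744318] tip rel [np.float64(-0.009987455767737751), np.float64(-0.00011380826640337841)]
0.096 184 -0.0041 -0.0053
0.104 17 -0.0072 -0.0092
0.112 21 -0.0057 -0.0097
0.12 18 -0.0104 -0.0095
0.128 21 -0.0091 -0.01
0.136 46 -0.0101 -0.006
shift tool [-0.4045  0.5216  0.031 ]
twist [-0.00037097  0.00160469 -0.16545721]
```

>>> servo_tool([
  {"xyz": [-0.025,0.032,0.002],"twist": [0,0,-0.02],"jaw": 0},
  {"xyz": [-0.05,0.065,0.004],"twist": [0,0,-0.05],"jaw": 0},
  {"xyz": [-0.075,0.097,0.006],"twist": [0,0,-0.08],"jaw": 0},
  {"xyz": [-0.1,0.13,0.008],"twist": [0,0,-0.1],"jaw": 0},
  {"xyz": [-0.125,0.162,0.01],"twist": [0,0,-0.12],"jaw": 0},
  {"xyz": [-0.15,0.194,0.012],"twist": [0,0,-0.14],"jaw": 0},
  {"xyz": [-0.175,0.226,0.014],"twist": [0,0,-0.1655],"jaw": 0},
  {"xyz": [-0.2,0.258,0.016],"twist": [0,0,-0.1655],"jaw": 0},
  {"xyz": [-0.225,0.29,0.018],"twist": [0,0,-0.1655],"jaw": 0},
  {"xyz": [-0.25,0.322,0.02],"twist": [0,0,-0.1655],"jaw": 0},
  {"xyz": [-0.275,0.355,0.02],"twist": [0,0,-0.1655],"jaw": 0},
  {"xyz": [-0.275,0.355,0.02],"twist": [0,0,-0.1655],"jaw": 0},
])

```text
clock: 1.1
tcp_pos: [0.4267, 0.1881, 0.2109]
orientation: [0.001, 0.747, 0.665, 0.0]
wrist_force: [0.2, 0.3, -0.4]
finger_gap: 0.0003
```

```bash
cat >> h.py <<'E'
th=-np.radians(6.15);ex=np.array([np.cos(th),np.sin(th),0]);ey=np.array([-ex[1],ex[0],0])
piv=np.array([.50824,.02744,.070])
D=R.from_matrix(np.column_stack([ey,ex,[0,0,-1]]))
def rel(goal=None):
    st=env.get_state();T=R.from_quat(np.r_[st['orientation'][1:],st['orientation'][0]])
    d=st['tcp_pos']-piv; print('clk',round(st['clock'],2),'tcp in breaker x,y, z',(d@ex).round(4),(d@ey).round(4),st['tcp_pos'][2].round(4),'F',st['wrist_force'].round(2),np.linalg.norm(st['wrist_force']).round(2))
    if goal: print('shift',T.inv().apply(piv+goal[0]*ex+goal[1]*ey+[0,0,goal[2]-.07]-st['tcp_pos']).round(4),'twist',(T.inv()*D).as_rotvec().round(4))
E
python3 -c "
from h import *
rel((.04,0,.2))"
```

```text
clk 1.1 tcp in breaker x,y, z -0.0983 0.151 0.2109 F [ 0.18  0.28 -0.37] 0.5
shift [-0.1499  0.1395  0.0114] twist [ 0.0021  0.0017 -0.0082]
```

>>> servo_tool([
  {"xyz": [-0.025,0.025,0.002],"jaw": 0},
  {"xyz": [-0.05,0.05,0.004],"jaw": 0},
  {"xyz": [-0.075,0.075,0.006],"jaw": 0},
  {"xyz": [-0.1,0.1,0.008],"jaw": 0},
  {"xyz": [-0.125,0.12,0.01],"jaw": 0},
  {"xyz": [-0.15,0.1395,0.011],"jaw": 0},
  {"xyz": [-0.15,0.1395,0.011],"jaw": 0},
  {"xyz": [-0.15,0.1395,0.03],"jaw": 0},
  {"xyz": [-0.15,0.1395,0.05],"jaw": 0},
  {"xyz": [-0.15,0.1395,0.06],"jaw": 0},
  {"xyz": [-0.15,0.1395,0.06],"jaw": 0},
  {"xyz": [-0.15,0.1395,0.06],"jaw": 0},
])

```text
schema error: expected keys xyz, twist, jaw
```

```bash
python3 -c "
from h import *
rel((.035,0,.114)); d=shot('scene','s1'); cv2.imwrite('pics/s1c.png',cv2.resize(d['color'][120:300,250:430,::-1],None,fx=3.3,fy=3.3))"
```

```text
clk 1.1 tcp in breaker x,y, z -0.0983 0.151 0.2109 F [ 0.18  0.28 -0.37] 0.5
shift [-0.1498  0.1343  0.0974] twist [ 0.0021  0.0017 -0.0082]
```

View pics/s1c.png

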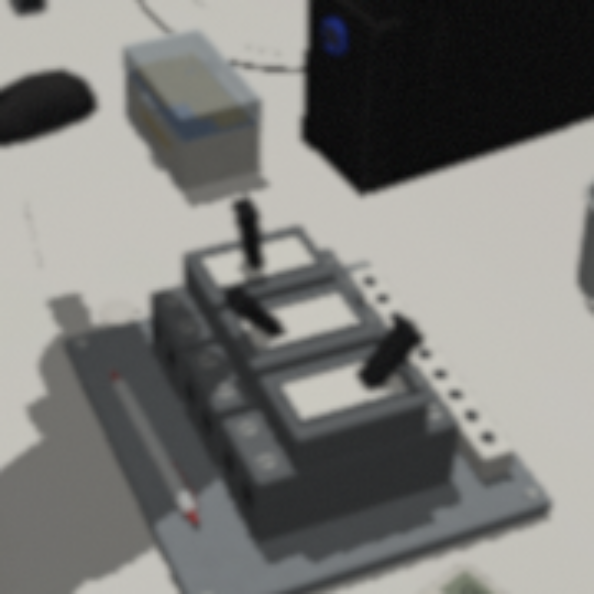

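The picture shows the scene unchanged: the left lever is near upright at (248,235) in the crop. The call was refused because each row needs a twist key, so I resend it.

>>> servo_tool([
  {"xyz": [-0.025,0.025,0.002],"twist": [0,0,-0.008],"jaw": 0},
  {"xyz": [-0.05,0.05,0.004],"twist": [0,0,-0.008],"jaw": 0},
  {"xyz": [-0.075,0.075,0.006],"twist": [0,0,-0.008],"jaw": 0},
  {"xyz": [-0.1,0.1,0.008],"twist": [0,0,-0.008],"jaw": 0},
  {"xyz": [-0.125,0.12,0.01],"twist": [0,0,-0.008],"jaw": 0},
  {"xyz": [-0.15,0.1395,0.011],"twist": [0,0,-0.008],"jaw": 0},
  {"xyz": [-0.15,0.1395,0.011],"twist": [0,0,-0.008],"jaw": 0},
  {"xyz": [-0.15,0.1395,0.03],"twist": [0,0,-0.008],"jaw": 0},
  {"xyz": [-0.15,0.1395,0.05],"twist": [0,0,-0.008],"jaw": 0},
  {"xyz": [-0.15,0.1395,0.05],"twist": [0,0,-0.008],"jaw": 0},
  {"xyz": [-0.15,0.1395,0.05],"twist": [0,0,-0.008],"jaw": 0},
])

```text
clock: 2.07
tcp_pos: [0.5437, 0.0307, 0.1603]
orientation: [-0.001, 0.741, 0.672, -0.001]
wrist_force: [0.0, 0.2, 1.4]
finger_gap: -0.0004
```

```bash
python3 -c "
from h import *
rel((.035,0,.114)); d=shot('scene','s2'); cv2.imwrite('pics/s2c.png',cv2.resize(d['color'][90:310,230:450,::-1],None,fx=2.7,fy=2.7))"
```

```text
clk 2.07 tcp in breaker x,y, z 0.0349 0.007 0.1603 F [0.05 0.16 1.37] 1.38
shift [-0.007   0.0002  0.0463] twist [-0.0036 -0.0003  0.0095]
```

View pics/s2c.png

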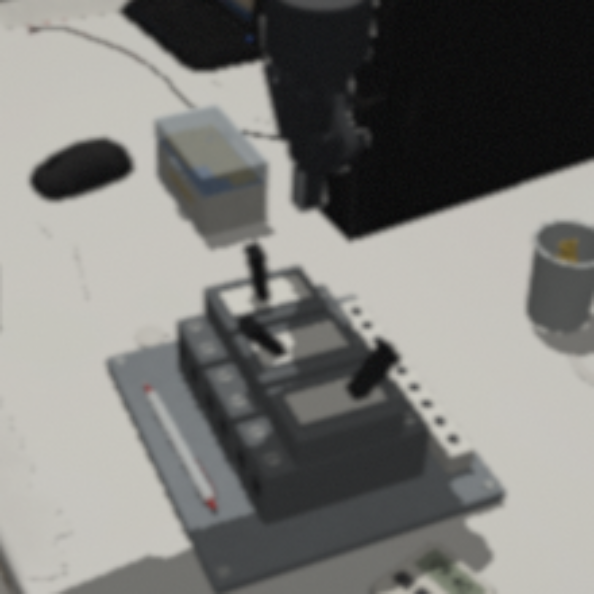

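The shut fingers, tip at (305,205) in the crop, are on the ON side of the tripped lever and clear of it. I go down.

>>> servo_tool([
  {"xyz": [-0.003,0,0.015],"twist": [0,0,0.009],"jaw": 0},
  {"xyz": [-0.006,0,0.03],"twist": [0,0,0.009],"jaw": 0},
  {"xyz": [-0.006,0,0.046],"twist": [0,0,0.009],"jaw": 0},
  {"xyz": [-0.006,0,0.046],"twist": [0,0,0.009],"jaw": 0},
  {"xyz": [-0.006,0,0.046],"twist": [0,0,0.009],"jaw": 0},
  {"xyz": [-0.006,0,0.046],"twist": [0,0,0.009],"jaw": 0},
])

```text
clock: 2.62
tcp_pos: [0.5456, 0.0236, 0.1169]
orientation: [0.001, 0.744, 0.668, 0.001]
wrist_force: [-1.1, 0.3, 0.4]
finger_gap: -0.0001
```

```bash
python3 -c "
from h import *
rel((.035,0,.114))"
```

```text
clk 2.62 tcp in breaker x,y, z 0.0376 0.0002 0.1169 F [-1.12  0.26  0.44] 1.23
shift [-0.0002 -0.0026  0.0029] twist [ 0.002  -0.0001 -0.0003]
```

>>> servo_tool([
  {"xyz": [0,-0.006,0.002],"twist": [0,0,0],"jaw": 0},
  {"xyz": [0,-0.012,0.002],"twist": [0,0,0],"jaw": 0},
  {"xyz": [0,-0.018,0.002],"twist": [0,0,0],"jaw": 0},
  {"xyz": [0,-0.022,0.002],"twist": [0,0,0],"jaw": 0},
  {"xyz": [0,-0.026,0.002],"twist": [0,0,0],"jaw": 0},
  {"xyz": [0,-0.029,0.002],"twist": [0,0,0],"jaw": 0},
  {"xyz": [0,-0.032,0.002],"twist": [0,0,0],"jaw": 0},
  {"xyz": [0,-0.034,0.002],"twist": [0,0,0],"jaw": 0},
  {"xyz": [0,-0.034,0.002],"twist": [0,0,0],"jaw": 0},
])

```text
clock: 3.37
tcp_pos: [0.5107, 0.027, 0.1134]
orientation: [0.0, 0.744, 0.668, 0.0]
wrist_force: [-0.4, 0.0, 0.9]
finger_gap: -0.0002
```

>>> servo_tool([
  {"xyz": [0,-0.0015,0],"twist": [0,0,0],"jaw": 0},
  {"xyz": [0,-0.003,0],"twist": [0,0,0],"jaw": 0},
  {"xyz": [0,-0.003,0],"twist": [0,0,0],"jaw": 0},
])

```text
clock: 3.62
tcp_pos: [0.5079, 0.0273, 0.1133]
orientation: [-0.0, 0.744, 0.668, 0.0]
wrist_force: [0.6, -0.3, 0.6]
finger_gap: 0.0
```

>>> servo_tool([
  {"xyz": [0,-0.0015,0],"twist": [0,0,0],"jaw": 0},
  {"xyz": [0,-0.003,0],"twist": [0,0,0],"jaw": 0},
  {"xyz": [0,-0.003,0],"twist": [0,0,0],"jaw": 0},
])

```text
clock: 3.87
tcp_pos: [0.5048, 0.0276, 0.1133]
orientation: [-0.0, 0.744, 0.668, -0.0]
wrist_force: [0.8, -1.3, -0.6]
finger_gap: 0.0002
```

>>> servo_tool([
  {"xyz": [0,-0.001,0],"twist": [0,0,0],"jaw": 0},
  {"xyz": [0,-0.002,0],"twist": [0,0,0],"jaw": 0},
  {"xyz": [0,-0.002,0],"twist": [0,0,0],"jaw": 0},
])

```text
clock: 4.12
tcp_pos: [0.5029, 0.0278, 0.1133]
orientation: [-0.0, 0.744, 0.668, 0.0]
wrist_force: [0.5, -0.7, -0.9]
finger_gap: 0.0002
```

>>> servo_tool([
  {"xyz": [0,-0.001,0],"twist": [0,0,0],"jaw": 0},
  {"xyz": [0,-0.002,0],"twist": [0,0,0],"jaw": 0},
  {"xyz": [0,-0.002,0],"twist": [0,0,0],"jaw": 0},
])

```text
clock: 4.37
tcp_pos: [0.5009, 0.028, 0.1133]
orientation: [-0.0, 0.744, 0.668, 0.0]
wrist_force: [1.2, -0.9, -0.5]
finger_gap: -0.0003
```

>>> servo_tool([
  {"xyz": [0,-0.001,0],"twist": [0,0,0],"jaw": 0},
  {"xyz": [0,-0.002,0],"twist": [0,0,0],"jaw": 0},
  {"xyz": [0,-0.002,0],"twist": [0,0,0],"jaw": 0},
])

```text
clock: 4.62
tcp_pos: [0.4988, 0.0282, 0.1133]
orientation: [-0.0, 0.744, 0.668, 0.0]
wrist_force: [0.9, -0.1, 0.4]
finger_gap: 0.0001
```

>>> servo_tool([
  {"xyz": [0,-0.001,0],"twist": [0,0,0],"jaw": 0},
  {"xyz": [0,-0.002,0],"twist": [0,0,0],"jaw": 0},
  {"xyz": [0,-0.002,0],"twist": [0,0,0],"jaw": 0},
])

```text
clock: 4.87
tcp_pos: [0.4969, 0.0285, 0.1133]
orientation: [-0.0, 0.744, 0.668, 0.0]
wrist_force: [1.1, -1.4, -0.1]
finger_gap: -0.0
```

```bash
python3 -c "
from h import *
rel(); d=shot('scene','s3'); cv2.imwrite('pics/s3c.png',cv2.resize(d['color'][130:260,270:400,::-1],None,fx=4.5,fy=4.5))"
```

```text
clk 4.87 tcp in breaker x,y, z -0.0114 -0.0002 0.1133 F [ 1.06 -1.38 -0.08] 1.74
```

View pics/s3c.png

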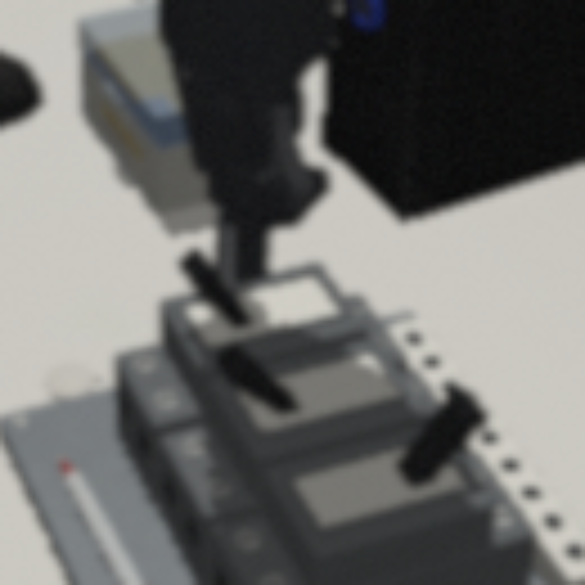

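The lever (crop 200,265 to 245,315) now leans well toward off against the finger. I keep going in small steps.

>>> servo_tool([
  {"xyz": [0,-0.001,0],"twist": [0,0,0],"jaw": 0},
  {"xyz": [0,-0.0015,0],"twist": [0,0,0],"jaw": 0},
  {"xyz": [0,-0.0015,0],"twist": [0,0,0],"jaw": 0},
])

```text
clock: 5.17
tcp_pos: [0.4958, 0.0286, 0.1134]
orientation: [0.0, 0.744, 0.668, 0.0]
wrist_force: [2.4, -0.2, -0.4]
finger_gap: -0.0003
```

>>> servo_tool([
  {"xyz": [0,-0.001,0],"twist": [0,0,0],"jaw": 0},
  {"xyz": [0,-0.0015,0],"twist": [0,0,0],"jaw": 0},
  {"xyz": [0,-0.0015,0],"twist": [0,0,0],"jaw": 0},
])

```text
clock: 5.42
tcp_pos: [0.495, 0.0287, 0.1137]
orientation: [0.001, 0.744, 0.668, 0.001]
wrist_force: [4.7, -0.4, 0.3]
finger_gap: -0.0
```

>>> servo_tool([
  {"xyz": [0,-0.001,0],"twist": [0,0,0],"jaw": 0},
  {"xyz": [0,-0.001,0],"twist": [0,0,0],"jaw": 0},
  {"xyz": [0,-0.001,0],"twist": [0,0,0],"jaw": 0},
])

```text
clock: 5.67
tcp_pos: [0.4933, 0.0288, 0.1135]
orientation: [0.0, 0.744, 0.668, 0.0]
wrist_force: [3.9, -0.2, 0.3]
finger_gap: -0.0001
```

>>> servo_tool([
  {"xyz": [0,-0.001,0],"twist": [0,0,0],"jaw": 0},
  {"xyz": [0,-0.001,0],"twist": [0,0,0],"jaw": 0},
  {"xyz": [0,-0.001,0],"twist": [0,0,0],"jaw": 0},
])

```text
clock: 5.92
tcp_pos: [0.492, 0.029, 0.1133]
orientation: [-0.0, 0.744, 0.668, 0.0]
wrist_force: [4.2, -0.4, 1.7]
finger_gap: 0.0003
```

>>> servo_tool([
  {"xyz": [0,-0.001,0],"twist": [0,0,0],"jaw": 0},
  {"xyz": [0,-0.001,0],"twist": [0,0,0],"jaw": 0},
  {"xyz": [0,-0.001,0],"twist": [0,0,0],"jaw": 0},
])

```text
clock: 6.17
tcp_pos: [0.4909, 0.0291, 0.1133]
orientation: [-0.0, 0.744, 0.668, -0.0]
wrist_force: [3.8, -0.1, 1.1]
finger_gap: -0.0003
```

>>> servo_tool([
  {"xyz": [0,-0.001,0],"twist": [0,0,0],"jaw": 0},
  {"xyz": [0,-0.001,0],"twist": [0,0,0],"jaw": 0},
  {"xyz": [0,-0.001,0],"twist": [0,0,0],"jaw": 0},
])

```text
clock: 6.42
tcp_pos: [0.4899, 0.0292, 0.1133]
orientation: [-0.0, 0.744, 0.668, -0.0]
wrist_force: [3.5, -1.0, 0.1]
finger_gap: -0.0002
```

>>> servo_tool([
  {"xyz": [0,-0.001,0],"twist": [0,0,0],"jaw": 0},
  {"xyz": [0,-0.001,0],"twist": [0,0,0],"jaw": 0},
  {"xyz": [0,-0.001,0],"twist": [0,0,0],"jaw": 0},
])

```text
clock: 6.67
tcp_pos: [0.489, 0.0293, 0.1133]
orientation: [-0.0, 0.744, 0.668, 0.0]
wrist_force: [3.7, -0.7, 1.3]
finger_gap: 0.0001
```

>>> servo_tool([
  {"xyz": [0,-0.001,0],"twist": [0,0,0],"jaw": 0},
  {"xyz": [0,-0.001,0],"twist": [0,0,0],"jaw": 0},
  {"xyz": [0,-0.001,0],"twist": [0,0,0],"jaw": 0},
])

```text
clock: 6.92
tcp_pos: [0.488, 0.0294, 0.1133]
orientation: [-0.0, 0.744, 0.668, -0.0]
wrist_force: [4.5, -0.7, 1.4]
finger_gap: -0.0
```

>>> servo_tool([
  {"xyz": [0,-0.001,0],"twist": [0,0,0],"jaw": 0},
  {"xyz": [0,-0.001,0],"twist": [0,0,0],"jaw": 0},
])

```text
clock: 7.08
tcp_pos: [0.487, 0.0296, 0.1133]
orientation: [-0.0, 0.744, 0.668, 0.0]
wrist_force: [4.9, 0.4, 1.1]
finger_gap: 0.0001
```

>>> servo_tool([
  {"xyz": [0,-0.0008,0],"twist": [0,0,0],"jaw": 0},
  {"xyz": [0,-0.0008,0],"twist": [0,0,0],"jaw": 0},
])

```text
clock: 7.25
tcp_pos: [0.4861, 0.0296, 0.1133]
orientation: [-0.0, 0.744, 0.668, -0.0]
wrist_force: [4.3, -0.2, 2.0]
finger_gap: -0.0
```

>>> servo_tool([
  {"xyz": [0,-0.0008,0],"twist": [0,0,0],"jaw": 0},
  {"xyz": [0,-0.0008,0],"twist": [0,0,0],"jaw": 0},
])

```text
clock: 7.42
tcp_pos: [0.4854, 0.0297, 0.1133]
orientation: [-0.0, 0.744, 0.668, -0.0]
wrist_force: [4.1, -0.1, 1.5]
finger_gap: -0.0002
```

>>> servo_tool([
  {"xyz": [0,-0.0008,0],"twist": [0,0,0],"jaw": 0},
  {"xyz": [0,-0.0008,0],"twist": [0,0,0],"jaw": 0},
])

```text
clock: 7.58
tcp_pos: [0.4845, 0.0298, 0.1133]
orientation: [-0.0, 0.744, 0.668, -0.0]
wrist_force: [5.1, -0.4, 0.8]
finger_gap: 0.0001
```

>>> servo_tool([
  {"xyz": [0,-0.0008,0],"twist": [0,0,0],"jaw": 0},
  {"xyz": [0,-0.0008,0],"twist": [0,0,0],"jaw": 0},
])

```text
clock: 7.75
tcp_pos: [0.484, 0.0299, 0.1132]
orientation: [0.0, 0.744, 0.668, 0.0]
wrist_force: [5.1, -0.9, 0.6]
finger_gap: -0.0001
```

>>> servo_tool([
  {"xyz": [0,-0.0008,0],"twist": [0,0,0],"jaw": 0},
  {"xyz": [0,-0.0008,0],"twist": [0,0,0],"jaw": 0},
])

```text
clock: 7.92
tcp_pos: [0.4835, 0.0299, 0.1132]
orientation: [0.0, 0.744, 0.668, 0.0]
wrist_force: [5.9, -0.0, -1.2]
finger_gap: -0.0
```

>>> servo_tool([
  {"xyz": [0,-0.0008,0],"twist": [0,0,0],"jaw": 0},
  {"xyz": [0,-0.0008,0],"twist": [0,0,0],"jaw": 0},
])

```text
clock: 8.08
tcp_pos: [0.483, 0.03, 0.1131]
orientation: [0.0, 0.744, 0.668, 0.0]
wrist_force: [6.9, -0.2, -3.0]
finger_gap: -0.0004
```

>>> servo_tool([
  {"xyz": [0,-0.0008,0],"twist": [0,0,0],"jaw": 0},
  {"xyz": [0,-0.0008,0],"twist": [0,0,0],"jaw": 0},
])

```text
clock: 8.25
tcp_pos: [0.4829, 0.03, 0.1132]
orientation: [0.001, 0.744, 0.668, 0.001]
wrist_force: [8.9, -0.6, -4.2]
finger_gap: -0.0
```

```bash
python3 -c "
from h import *
rel(); d=shot('scene','s4'); rel(); cv2.imwrite('pics/s4c.png',cv2.resize(d['color'][130:260,270:400,::-1],None,fx=4.5,fy=4.5))"
```

```text
clk 8.25 tcp in breaker x,y, z -0.0255 -0.0002 0.1132 F [ 8.89 -0.62 -4.24] 9.87
clk 8.3 tcp in breaker x,y, z -0.0255 -0.0002 0.1132 F [ 8.39 -0.38 -3.61] 9.14
```

View pics/s4c.png

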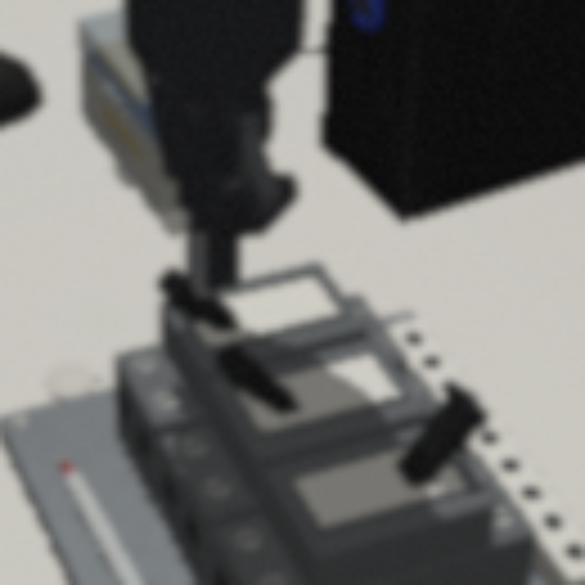

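The lever (crop 165,285 to 235,320) is far over. Movement has stopped and the force is rising, so this is the stop. I press a little more to about 12-13 N.

>>> servo_tool([
  {"xyz": [0,-0.0006,0],"twist": [0,0,0],"jaw": 0},
  {"xyz": [0,-0.0006,0],"twist": [0,0,0],"jaw": 0},
])

```text
clock: 8.47
tcp_pos: [0.4828, 0.03, 0.1133]
orientation: [0.001, 0.744, 0.668, 0.001]
wrist_force: [9.7, -1.5, -4.1]
finger_gap: -0.0002
```

>>> servo_tool([
  {"xyz": [0,-0.0003,0],"twist": [0,0,0],"jaw": 0},
  {"xyz": [0,-0.0003,0],"twist": [0,0,0],"jaw": 0},
])

```text
clock: 8.63
tcp_pos: [0.4827, 0.03, 0.1133]
orientation: [0.001, 0.744, 0.668, 0.001]
wrist_force: [9.8, -1.1, -4.3]
finger_gap: -0.0001
```

>>> servo_tool([
  {"xyz": [0,-0.0008,0],"twist": [0,0,0],"jaw": 0},
  {"xyz": [0,-0.0008,0],"twist": [0,0,0],"jaw": 0},
])

```text
clock: 8.8
tcp_pos: [0.4827, 0.03, 0.1135]
orientation: [0.002, 0.744, 0.668, 0.002]
wrist_force: [11.2, -2.0, -5.5]
finger_gap: -0.0002
```

At 12.6 N there is no further motion, so the off stop is reached. Now I back off, lift, cross over the lever and come down on its near side.

>>> servo_tool([
  {"xyz": [0,0.006,0],"twist": [0,0,0],"jaw": 0},
  {"xyz": [0,0.014,0],"twist": [0,0,0],"jaw": 0},
  {"xyz": [0,0.022,0],"twist": [0,0,0],"jaw": 0},
  {"xyz": [0,0.032,0],"twist": [0,0,0],"jaw": 0},
  {"xyz": [0,0.042,0],"twist": [0,0,0],"jaw": 0},
  {"xyz": [0,0.052,0],"twist": [0,0,0],"jaw": 0},
  {"xyz": [0,0.06,-0.005],"twist": [0,0,0],"jaw": 0},
  {"xyz": [0,0.06,-0.02],"twist": [0,0,0],"jaw": 0},
  {"xyz": [0,0.06,-0.04],"twist": [0,0,0],"jaw": 0},
  {"xyz": [0,0.06,-0.055],"twist": [0,0,0],"jaw": 0},
  {"xyz": [0,0.06,-0.06],"twist": [0,0,0],"jaw": 0},
  {"xyz": [0,0.06,-0.06],"twist": [0,0,0],"jaw": 0},
])

```text
clock: 9.8
tcp_pos: [0.5409, 0.0237, 0.1745]
orientation: [0.001, 0.744, 0.668, 0.001]
wrist_force: [1.3, -0.1, -0.3]
finger_gap: -0.0001
```

```bash
python3 -c "
from h import *
rel((-.045,0,.17)); d=shot('scene','s5'); P=pts(d).reshape(-1,3);r=P-piv
for z in np.arange(.096,.146,.008):
    m=(abs(P[:,2]-z)<.004)&(abs(r@ex)<.05)&(abs(r@ey)<.02)
    if m.sum()>2: print(round(z,3),m.sum(),np.median(r[m]@ex).round(4))
"
```

```text
clk 9.8 tcp in breaker x,y, z 0.0328 -0.0002 0.1745 F [ 1.27 -0.08 -0.29] 1.31
shift [ 0.0002 -0.0779  0.0043] twist [ 0.0025 -0.0001 -0.001 ]
0.096 196 -0.0001
0.104 17 -0.0102
0.112 16 -0.0126
0.12 21 -0.0162
0.128 19 -0.0175
0.136 42 -0.019
```

>>> servo_tool([
  {"xyz": [0,-0.02,0],"twist": [0,0,0],"jaw": 0},
  {"xyz": [0,-0.045,0],"twist": [0,0,0],"jaw": 0},
  {"xyz": [0,-0.07,0],"twist": [0,0,0],"jaw": 0},
  {"xyz": [0,-0.088,0],"twist": [0,0,0],"jaw": 0},
  {"xyz": [0,-0.088,0],"twist": [0,0,0],"jaw": 0},
  {"xyz": [0,-0.088,0.015],"twist": [0,0,0],"jaw": 0},
  {"xyz": [0,-0.088,0.03],"twist": [0,0,0],"jaw": 0},
  {"xyz": [0,-0.088,0.045],"twist": [0,0,0],"jaw": 0},
  {"xyz": [0,-0.088,0.06],"twist": [0,0,0],"jaw": 0},
  {"xyz": [0,-0.088,0.06],"twist": [0,0,0],"jaw": 0},
  {"xyz": [0,-0.088,0.06],"twist": [0,0,0],"jaw": 0},
])

```text
clock: 10.77
tcp_pos: [0.4514, 0.0334, 0.1121]
orientation: [-0.001, 0.744, 0.668, -0.001]
wrist_force: [-0.0, -0.2, 0.8]
finger_gap: 0.0003
```

>>> servo_tool([
  {"xyz": [0,0.006,0],"twist": [0,0,0],"jaw": 0},
  {"xyz": [0,0.012,0],"twist": [0,0,0],"jaw": 0},
  {"xyz": [0,0.018,0],"twist": [0,0,0],"jaw": 0},
  {"xyz": [0,0.022,0],"twist": [0,0,0],"jaw": 0},
  {"xyz": [0,0.026,0],"twist": [0,0,0],"jaw": 0},
  {"xyz": [0,0.03,0],"twist": [0,0,0],"jaw": 0},
  {"xyz": [0,0.033,0],"twist": [0,0,0],"jaw": 0},
  {"xyz": [0,0.036,0],"twist": [0,0,0],"jaw": 0},
  {"xyz": [0,0.036,0],"twist": [0,0,0],"jaw": 0},
])

```text
clock: 11.52
tcp_pos: [0.4884, 0.0293, 0.1133]
orientation: [0.0, 0.744, 0.668, 0.0]
wrist_force: [0.7, -0.2, -0.1]
finger_gap: -0.0
```

```bash
python3 -c "
from h import *
rel()"
```

```text
clk 11.52 tcp in breaker x,y, z -0.0199 -0.0002 0.1133 F [ 0.66 -0.2  -0.11] 0.69
```

>>> servo_tool([
  {"xyz": [0,0.0015,0],"twist": [0,0,0],"jaw": 0},
  {"xyz": [0,0.003,0],"twist": [0,0,0],"jaw": 0},
  {"xyz": [0,0.0045,0],"twist": [0,0,0],"jaw": 0},
  {"xyz": [0,0.006,0],"twist": [0,0,0],"jaw": 0},
  {"xyz": [0,0.006,0],"twist": [0,0,0],"jaw": 0},
])

```text
clock: 11.93
tcp_pos: [0.494, 0.0288, 0.1133]
orientation: [0.0, 0.744, 0.668, 0.0]
wrist_force: [0.1, 0.5, 0.3]
finger_gap: -0.0002
```

>>> servo_tool([
  {"xyz": [0,0.001,0],"twist": [0,0,0],"jaw": 0},
  {"xyz": [0,0.002,0],"twist": [0,0,0],"jaw": 0},
  {"xyz": [0,0.002,0],"twist": [0,0,0],"jaw": 0},
])

```text
clock: 12.18
tcp_pos: [0.4959, 0.0286, 0.1133]
orientation: [0.0, 0.744, 0.668, 0.0]
wrist_force: [-1.0, 0.3, -0.7]
finger_gap: -0.0001
```

>>> servo_tool([
  {"xyz": [0,0.001,0],"twist": [0,0,0],"jaw": 0},
  {"xyz": [0,0.002,0],"twist": [0,0,0],"jaw": 0},
  {"xyz": [0,0.002,0],"twist": [0,0,0],"jaw": 0},
])

```text
clock: 12.43
tcp_pos: [0.4978, 0.0284, 0.1132]
orientation: [-0.0, 0.744, 0.668, 0.0]
wrist_force: [-0.7, 0.7, 0.5]
finger_gap: -0.0002
```

>>> servo_tool([
  {"xyz": [0,0.001,0],"twist": [0,0,0],"jaw": 0},
  {"xyz": [0,0.002,0],"twist": [0,0,0],"jaw": 0},
  {"xyz": [0,0.002,0],"twist": [0,0,0],"jaw": 0},
])

```text
clock: 12.68
tcp_pos: [0.4998, 0.0281, 0.1132]
orientation: [-0.0, 0.744, 0.668, -0.0]
wrist_force: [-0.9, 0.3, 0.3]
finger_gap: 0.0001
```

>>> servo_tool([
  {"xyz": [0,0.001,0],"twist": [0,0,0],"jaw": 0},
  {"xyz": [0,0.002,0],"twist": [0,0,0],"jaw": 0},
  {"xyz": [0,0.002,0],"twist": [0,0,0],"jaw": 0},
])

```text
clock: 12.93
tcp_pos: [0.5018, 0.0279, 0.1132]
orientation: [-0.0, 0.744, 0.668, -0.0]
wrist_force: [-2.1, -0.9, -0.5]
finger_gap: -0.0001
```

>>> servo_tool([
  {"xyz": [0,0.001,0],"twist": [0,0,0],"jaw": 0},
  {"xyz": [0,0.002,0],"twist": [0,0,0],"jaw": 0},
  {"xyz": [0,0.002,0],"twist": [0,0,0],"jaw": 0},
])

```text
clock: 13.18
tcp_pos: [0.5038, 0.0277, 0.1133]
orientation: [-0.0, 0.744, 0.668, 0.0]
wrist_force: [-2.2, -0.2, 0.4]
finger_gap: -0.0
```

>>> servo_tool([
  {"xyz": [0,0.001,0],"twist": [0,0,0],"jaw": 0},
  {"xyz": [0,0.002,0],"twist": [0,0,0],"jaw": 0},
  {"xyz": [0,0.002,0],"twist": [0,0,0],"jaw": 0},
])

```text
clock: 13.43
tcp_pos: [0.5059, 0.0275, 0.1133]
orientation: [0.0, 0.744, 0.668, 0.0]
wrist_force: [-1.4, -0.3, -0.2]
finger_gap: 0.0
```

>>> servo_tool([
  {"xyz": [0,0.001,0],"twist": [0,0,0],"jaw": 0},
  {"xyz": [0,0.002,0],"twist": [0,0,0],"jaw": 0},
  {"xyz": [0,0.002,0],"twist": [0,0,0],"jaw": 0},
])

```text
clock: 13.68
tcp_pos: [0.5073, 0.0273, 0.1131]
orientation: [-0.0, 0.744, 0.668, -0.0]
wrist_force: [-2.5, -0.2, -1.1]
finger_gap: -0.0001
```

Past the gate (lever about 0.35 rad toward on) at only 2 N, so the latch is reset. I continue.

>>> servo_tool([
  {"xyz": [0,0.001,0],"twist": [0,0,0],"jaw": 0},
  {"xyz": [0,0.0015,0],"twist": [0,0,0],"jaw": 0},
  {"xyz": [0,0.0015,0],"twist": [0,0,0],"jaw": 0},
])

```text
clock: 13.93
tcp_pos: [0.5082, 0.0272, 0.1129]
orientation: [-0.001, 0.744, 0.668, -0.001]
wrist_force: [-5.1, 0.1, 0.3]
finger_gap: 0.0001
```

>>> servo_tool([
  {"xyz": [0,0.001,0],"twist": [0,0,0],"jaw": 0},
  {"xyz": [0,0.001,0],"twist": [0,0,0],"jaw": 0},
])

```text
clock: 14.1
tcp_pos: [0.5088, 0.0272, 0.1128]
orientation: [-0.001, 0.744, 0.668, -0.001]
wrist_force: [-5.0, 0.3, 0.4]
finger_gap: -0.0002
```

>>> servo_tool([
  {"xyz": [0,0.001,0],"twist": [0,0,0],"jaw": 0},
  {"xyz": [0,0.001,0],"twist": [0,0,0],"jaw": 0},
])

```text
clock: 14.27
tcp_pos: [0.5102, 0.027, 0.1128]
orientation: [-0.001, 0.744, 0.668, -0.001]
wrist_force: [-2.9, -0.1, -0.8]
finger_gap: 0.0001
```

>>> servo_tool([
  {"xyz": [0,0.001,0],"twist": [0,0,0],"jaw": 0},
  {"xyz": [0,0.001,0],"twist": [0,0,0],"jaw": 0},
])

```text
clock: 14.43
tcp_pos: [0.5126, 0.0268, 0.1133]
orientation: [0.0, 0.744, 0.668, 0.0]
wrist_force: [-2.1, 0.2, 0.5]
finger_gap: -0.0001
```

Force peaked at about 5 N, then dropped, which looks like the catch snapping in. I press on to the stop to be sure.

>>> servo_tool([
  {"xyz": [0,0.001,0],"twist": [0,0,0],"jaw": 0},
  {"xyz": [0,0.001,0],"twist": [0,0,0],"jaw": 0},
])

```text
clock: 14.6
tcp_pos: [0.5144, 0.0266, 0.1137]
orientation: [0.001, 0.744, 0.668, 0.001]
wrist_force: [-0.4, -0.0, 0.6]
finger_gap: 0.0001
```

>>> servo_tool([
  {"xyz": [0,0.001,0],"twist": [0,0,0],"jaw": 0},
  {"xyz": [0,0.001,0],"twist": [0,0,0],"jaw": 0},
])

```text
clock: 14.77
tcp_pos: [0.5152, 0.0265, 0.1137]
orientation: [0.001, 0.744, 0.668, 0.001]
wrist_force: [-0.8, -0.5, -1.1]
finger_gap: 0.0003
```

>>> servo_tool([
  {"xyz": [0,0.001,0],"twist": [0,0,0],"jaw": 0},
  {"xyz": [0,0.001,0],"twist": [0,0,0],"jaw": 0},
])

```text
clock: 14.93
tcp_pos: [0.5159, 0.0264, 0.1135]
orientation: [0.0, 0.744, 0.668, 0.0]
wrist_force: [-0.5, 0.4, -0.2]
finger_gap: 0.0002
```

```bash
python3 -c "
from h import *
rel(); d=shot('scene','s6'); cv2.imwrite('pics/s6c.png',cv2.resize(d['color'][130:260,270:400,::-1],None,fx=4.5,fy=4.5))"
```

```text
clk 14.93 tcp in breaker x,y, z 0.0077 -0.0003 0.1135 F [-0.51  0.39 -0.15] 0.67
```

View pics/s6c.png

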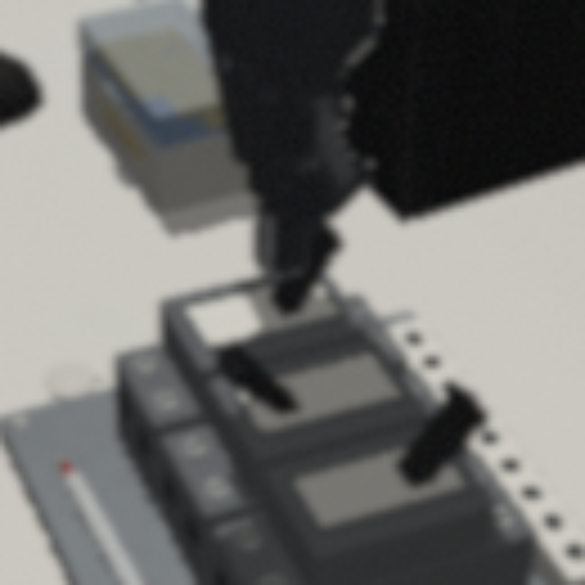

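The lever (crop 330,240 to 290,300) leans clearly toward on, ahead of the finger. I press gently once more until the stop.

>>> servo_tool([
  {"xyz": [0,0.001,0],"twist": [0,0,0],"jaw": 0},
  {"xyz": [0,0.001,0],"twist": [0,0,0],"jaw": 0},
])

```text
clock: 15.15
tcp_pos: [0.5162, 0.0264, 0.1134]
orientation: [-0.0, 0.744, 0.668, 0.0]
wrist_force: [-1.6, 0.4, 1.4]
finger_gap: 0.0
```

>>> servo_tool([
  {"xyz": [0,0.001,0],"twist": [0,0,0],"jaw": 0},
  {"xyz": [0,0.001,0],"twist": [0,0,0],"jaw": 0},
])

```text
clock: 15.32
tcp_pos: [0.5165, 0.0263, 0.1133]
orientation: [-0.001, 0.744, 0.668, -0.0]
wrist_force: [-4.1, 0.9, 3.4]
finger_gap: 0.0001
```

>>> servo_tool([
  {"xyz": [0,0.001,0],"twist": [0,0,0],"jaw": 0},
  {"xyz": [0,0.001,0],"twist": [0,0,0],"jaw": 0},
])

```text
clock: 15.48
tcp_pos: [0.5166, 0.0263, 0.1132]
orientation: [-0.001, 0.744, 0.668, -0.001]
wrist_force: [-6.4, 0.0, 5.2]
finger_gap: 0.0002
```

It is at the on stop, 8 N and no motion. I retreat and check.

>>> servo_tool([
  {"xyz": [0,-0.005,0],"twist": [0,0,0],"jaw": 0},
  {"xyz": [0,-0.015,0],"twist": [0,0,0],"jaw": 0},
  {"xyz": [0,-0.03,-0.005],"twist": [0,0,0],"jaw": 0},
  {"xyz": [0,-0.045,-0.02],"twist": [0,0,0],"jaw": 0},
  {"xyz": [0,-0.055,-0.04],"twist": [0,0,0],"jaw": 0},
  {"xyz": [0,-0.06,-0.065],"twist": [0,0,0],"jaw": 0},
  {"xyz": [0,-0.06,-0.09],"twist": [0,0,0],"jaw": 0},
  {"xyz": [0,-0.06,-0.11],"twist": [0,0,0],"jaw": 0},
  {"xyz": [0,-0.06,-0.12],"twist": [0,0,0],"jaw": 0},
  {"xyz": [0,-0.06,-0.12],"twist": [0,0,0],"jaw": 0},
  {"xyz": [0,-0.06,-0.12],"twist": [0,0,0],"jaw": 0},
  {"xyz": [0,-0.06,-0.12],"twist": [0,0,0],"jaw": 0},
])

```text
clock: 16.48
tcp_pos: [0.4578, 0.0327, 0.2319]
orientation: [-0.001, 0.744, 0.668, -0.001]
wrist_force: [-0.3, -0.2, 0.7]
finger_gap: 0.0004
```

```bash
python3 -c "
from h import *
rel()
for f in('scene0','s7'):
    d=load(f) if f!='s7' else shot('scene','s7')
    P=pts(d).reshape(-1,3);r=P-piv
    for n,y in(('A',0),('C',-.062),('B',-.124)):
        m=(P[:,2]>.105)&(P[:,2]<.145)&(abs(r@ex)<.065)&(abs(r@ey-y)<.02)
        print(f,n,m.sum(),(r[m]@ex).mean().round(4),np.percentile(r[m]@ex,[5,95]).round(4),P[m][:,2].max().round(4))
cv2.imwrite('pics/s7c.png',cv2.resize(d['color'][130:330,250:450,::-1],None,fx=3,fy=3))
"
```

```text
clk 16.48 tcp in breaker x,y, z -0.0507 -0.0002 0.2319 F [-0.34 -0.24  0.7 ] 0.82
scene0 A 112 -0.0087 [-0.0143 -0.002 ] 0.1398
scene0 C 103 -0.036 [-0.0449 -0.0251] 0.1278
scene0 B 153 0.0317 [0.0224 0.0416] 0.1283
s7 A 131 0.0237 [0.0143 0.0338] 0.1341
s7 C 106 -0.0357 [-0.0445 -0.0247] 0.1271
s7 B 152 0.0317 [0.0224 0.0416] 0.1288
```

View pics/s7c.png

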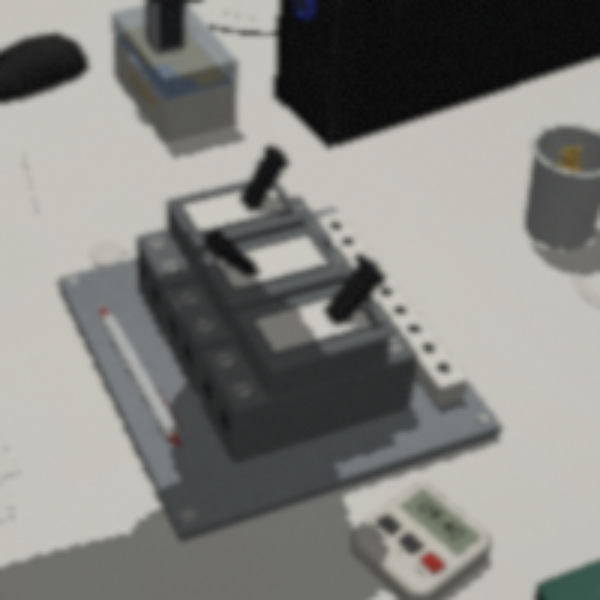

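The tripped lever (crop 270,155) stays over toward on with the arm clear. Its tip is about 32 mm past upright, and levers B and C are unchanged.

```bash
python3 -c "
from h import *
print(env.hand_in())"
```

```text
the job is handed in; nothing more can be done
None
```

The tripped breaker was the left one. I reset it, threw it to on, and handed the job in at about 16.5 s of the 45 s allowed; no verdict came back.

- **Reset:** I pushed the lever to its off stop with the shut fingers. At 12.6 N, the highest wrist force I read, it moved no further. I read the wrist force only at the end of each short move.
- **On:** The lever then passed the gate position at about 2 N. The force peaked near 5 N and dropped as the catch snapped in. I pressed it against the on stop at about 8 N, then let go and lifted clear.

**Last checks, with the arm clear:**
- **Lever A:** It stays on by itself, with its top end about 32 mm past upright; 25 mm is required.
- **Levers B and C:** Camera depth puts them within 1 mm of where they started.
- **Pen, timer and tip box:** They look undisturbed in the last picture, though I did not measure them.

One move call was refused because I left out the twist values. It moved nothing, and I sent it again. No checks failed or disagreed.

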